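# Shut and bolt the hardware box

## Task

The hardware box on the garage bench has been left open. With the fingertips, gently push its lid down until it is fully shut, then push both sliding bolts on its front ledge fully home over the lid; leave the bolts drawn back until the lid is shut. Don't slam the lid, don't lift or shove the box along the bench, and leave everything else standing where it is.

Things in the scene. Friction and masses are not known exactly. Their poses are not given: they have to be found in the camera images.
- box: Heavy grey plastic hardware box (about 6 kg with its contents), loose on the bench, footprint 214 mm (x) by 286 mm (y). Origin: centre of the underside of its well. x points from its front (the robot's side) to its hinge side, y to the left, z up. Well: x from -78 to +78 mm, y from -143 to +143 mm, walls 6 mm, rim at z = 120 mm. Front ledge: x from -136 to -78 mm, top at z = 120 mm, carrying the two bolts at y = +80 and y = -80 mm and a small tin between them.
- lid (a joint): Angle of the white lid, a flat plate 156 mm (front to back) by 286 mm (side to side), 6 mm thick. rad: 0 is fully shut, flat on the rim with its top face at z = 126 mm and its free edge at the front of the well; about 1.57 is upright; stop at 1.9. Starts at 1.15 to 1.7. A stiff friction hinge (0.4 N m) keeps the lid wherever it is left; pushing it at the free edge takes about 2 to 5 N.
- lid_hinge (a point): Middle of the lid's hinge axis, at the back rim of the box: x = +83, y = 0, z = 120 mm in the box's axes. The hinge axis is the box's y. The lid's underside lies on this axis; its outer (top) face is 6 mm from it.
- lid_edge (a point): Middle of the lid's free edge, on the outer (top) face: 161 mm from the hinge along the lid and 6 mm off the hinge axis on the outer side. Turns with the lid.
- bolt_left (a joint): Slide of the left steel bolt (the one at the box's y = +80 mm), m: 0 is drawn back towards the front; grows as it is pushed along the box's +x over the lid; 0.030 is fully home at its stop. Starts at 0 to 0.005. Friction about 2 N, no spring: it stays where it is left. Its flat bar (34 mm wide, 8 mm thick) reaches 24 mm from the tab's far face, 2 mm above the shut lid: drawn back (0) it is 9 mm short of the lid's edge; pushed forward early it blocks the lid.
- bolt_right (a joint): Slide of the right steel bolt (at the box's y = -80 mm), otherwise the same.
- bolt_left_tab (a point): Left bolt's upright tab, a plate 8 mm thick (x), 34 mm wide (y), rising from z = 128 to z = 164 mm in the box's axes. This point is the middle of its top edge on the front face, the face to push on towards +x. In front of the tab the ledge is free but for the bolt's 7 mm high guide plate.
- bolt_right_tab (a point): The same point on the right bolt's tab.
- spray_can: Bystander: spray can, 56 mm diameter, 140 mm high, standing left of the box. Origin: centre of its underside.
- jar: Bystander: glass jar, 68 mm diameter, 90 mm high, right of the box. Origin: centre of its underside.
- tape_roll: Bystander: cardboard-coloured roll of tape lying flat, 90 mm diameter, 25 mm high, left of the box's front. Origin: centre of its underside.
- tin: Bystander: small steel tin, 40 mm diameter, 28 mm high, on the box's front ledge between the two bolts. Origin: centre of its underside.
- screwdriver: Bystander: black-handled screwdriver lying right of the box's front. Origin: about the middle of its underside.
- cup: Bystander: white plastic cup, 72 mm diameter, 80 mm high, right of the box's back. Origin: centre of its underside.
- carton: Bystander: small cardboard carton, 60 x 90 x 50 mm, left of the box's back. Origin: centre of its underside.

How it is judged:
By the outcome, as a careful person would: the job done as asked, in the order asked, and still so for the second after the job is handed in, with the robot touching nothing.
It also fails if it takes over 56 s, if anything falls off the work surface, if the arm or the gripper's body presses on something with over 40 N, if the wrist force passes 120 N, or if a joint passes its speed limit or range.

## Robot

A 6-joint arm with a two-finger parallel gripper is mounted at the origin on the work surface. World frame = base frame: x ahead of the robot, y to its left, z up, the work surface at z = 0. Lengths are in m, angles in degrees, forces in N, time in s.
With the tool pointing down it reaches from about 0.375 to 0.9 m from the base axis. Payload 3.1 kg.
Tool frame: the origin (TCP) lies midway between the tips of the shut fingers; the grasp point (between the pads) lies bot.hold_point_z behind it (bot.hold_point_z is the distance from the TCP to the grasp point, in m); z points along the fingers, y is the direction in which the jaws open and shut (so a half turn about z gives the same grasp; the last joint's range is limited). The gripper opens to 87 mm and grips with 3 to 60 N. Pads are 19 mm wide; open, the fingers measure 117 mm over their backs; the gripper's body (75 mm by 190 mm) begins 51 mm behind the grasp point.
Start: joints at [-85.858, 30.224, 82.088, -0, 67.689, -10.227], TCP at [0.155, -0.605, 0.201] pointing down, gripper open.
Joint ranges: [-176.69, 176.69], [-43.24, 126.21], [12.49, 139.97], [-82, 262], [0, 151.66], [-163.58, 163.58]. Speed limits (degrees/s): [159.86, 159.86, 180, 180, 180, 180].

## Interface

Orientations are given as a 3x3 rotation matrix whose columns are the frame's x, y, z axes.
In Python, from rig import bot, vision, hand_in gives the robot as it stands. The module is installed in compiled form; this text tells all that it offers.
- The arm moves only by the shell command python3 -m handwheel 'ROWS'. ROWS is JSON, a list of rows, each an object of numbers: "hand": the gripper's target within -1 to 1 (fully open at 1, half-way at 0, shut at -1); "dx", "dy", "dz": the shift along the world's x, y, z in cm; "wx", "wy", "wz": the turn, a rotation vector about the world's x, y, z in rad. In form: [{"hand": .., "dx": .., "dy": .., "dz": .., "wx": .., "wy": .., "wz": ..}, ...]. A call has 1 to 10 rows; each row shifts and turns the commanded pose from where the row before left it; what a row does not reach is not made up. A row lasts 1/10 s, in which the tool goes at most 50 mm and 8.59 degrees, less where a joint would pass 70% of its speed; a pose out of reach is approached as far as the arm can. A call with a gripper value outside its range is refused whole. The fingers move at their own pace and stop on an object; the grip force is fixed at half the most. Time passes only in rows, so rows that do not move let the fingers close. It gives the time, the measured TCP pose, the force and the opening at its end, in the units of the state.
- bot.read_state(): the state, without advancing time (a new reading comes with each control period).
- vision.capture(name): name is "scene" or "top" or "wrist"; returns (picture, depth): 420x560x3 uint8, red, green, blue; 420x560 float32, m along the optical axis (not along the pixel's ray), 0 where there is no reading.
- vision.get_calibration(name): a dict with "fx", "fy", "cx", "cy" (pixels), "k1" (the pictures are not rectified: a ray, as slopes to the right and down, at radius r is drawn at 1 + k1 r^2 times it, then the intrinsics apply), "rvec" (rotation vector, rad) and "tvec" (3), from world to camera coordinates, as OpenCV has them. Camera axes: x right, y down, z forward; pixel columns grow to the right and rows downward; lengths in m; the calibration is good to about 2 mm. A picture is of the moment at which its call begins: read the wrist's pose just before it. get_calibration takes no time and is no camera call; for the wrist camera it gives the pose at the moment of the call.
- hand_in(): hands the job in, once; it reports no verdict.
The state is a dict: "time_s": time; "joint_positions": joint angles; "qvel": joint speeds; "tau": joint torques, N m; "position": TCP position; "tcp_rot": TCP orientation; "force": force on the tool from outside, world axes, zero at the start; "moment": the same for the moment, N m; "opening": opening from 0.0 (shut) to 1.0 (fully open).
Only numpy, scipy, OpenCV 4.12 (cv2) and the standard library are available. Lean on these libraries where they do the work, as an engineer would, in place of code of your own. Each camera call takes 0.05 s, during which the arm holds its last target.

## Working session

There is one attempt and no reset: what is moved stays moved. The work goes in short steps, Python scripts to look and compute and a shell command to move; the robot and the scene stay as the last step left them, time stands still between calls to the robot, and variables do not carry over. Pictures are saved under pics/ and viewed, and the job is handed in when it is done.

```bash
mkdir -p pics
python3 - <<'E'
from rig import bot,vision
import cv2,numpy as np
s=bot.read_state();print(s['time_s'],s['position'],s['tcp_rot'],s['opening'],bot.hold_point_z)
for n in("scene","top"):
    p,d=vision.capture(n);cv2.imwrite(f"pics/{n}0.png",p[:,:,::-1]);np.save(f"pics/{n}0.npy",d);print(n,vision.get_calibration(n))
E
```

```text
0.0 [ 0.15507127 -0.60468115  0.20048154] [[ 9.68726379e-01  2.48131385e-01 -1.36671351e-04]
 [ 2.48131120e-01 -9.68724194e-01  2.09357458e-03]
 [ 3.87084714e-04 -2.06201333e-03 -9.99997799e-01]] 1.0019329049988752 0.0187
scene {'fx': 510.80223733748517, 'fy': 510.80223733748517, 'cx': 266.67547507080735, 'cy': 214.50275188341354, 'k1': 0.008627014241385688, 'rvec': array([ 1.08266893,  2.50844998, -0.91394403]), 'tvec': array([ 0.32663151, -0.23742459,  1.46712011])}
top {'fx': 497.76263282363476, 'fy': 497.76263282363476, 'cx': 281.6004984132316, 'cy': 212.55595412400785, 'k1': 0.029779283593617183, 'rvec': array([ 2.16608421, -2.13919465,  0.17787266]), 'tvec': array([0.01572446, 0.52059593, 1.23523924])}
```

View pics/scene0.png

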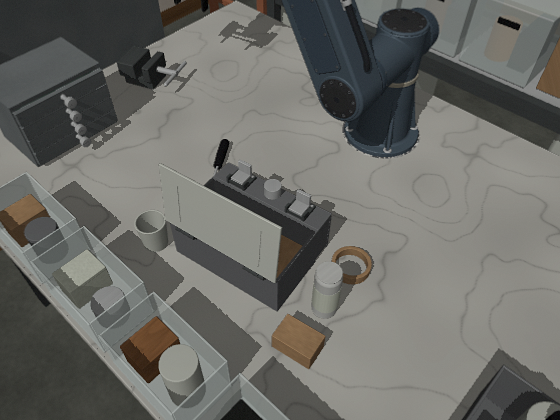

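View pics/top0.png

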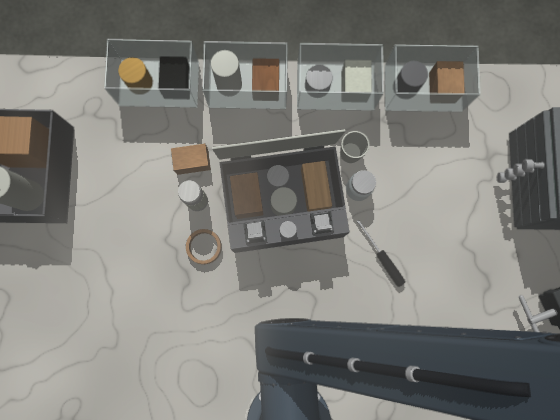

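The top view shows the box at about (285,195) px. Its lid is nearly upright along row ~140, the bolt tabs are near (255,230) and (322,222), and the tin is at (288,229). I'll enlarge it and measure.

```bash
cat > h.py <<'E'
import numpy as np,cv2
def cloud(cal,d):
    K=np.array([[cal['fx'],0,cal['cx']],[0,cal['fy'],cal['cy']],[0,0,1.]])
    h,w=d.shape;u,v=np.meshgrid(np.arange(w),np.arange(h))
    pts=np.stack([u,v],-1).reshape(-1,1,2).astype(float)
    n=cv2.undistortPoints(pts,K,np.array([cal['k1'],0,0,0,0.])).reshape(h,w,2)
    c=np.concatenate([n*d[...,None],d[...,None]],-1)
    R=cv2.Rodrigues(np.array(cal['rvec']))[0]
    P=(c-np.array(cal['tvec']))@R
    P[d<=0]=np.nan
    return P
def proj(cal,X):
    K=np.array([[cal['fx'],0,cal['cx']],[0,cal['fy'],cal['cy']],[0,0,1.]])
    return cv2.projectPoints(np.array(X,float).reshape(-1,1,3),np.array(cal['rvec']),np.array(cal['tvec']),K,np.array([cal['k1'],0,0,0,0.]))[0].reshape(-1,2)
E
python3 - <<'E'
from rig import vision
from h import *
im=cv2.imread('pics/top0.png');cv2.imwrite('pics/topc.png',cv2.resize(im[120:260,190:390],None,fx=4,fy=4,interpolation=cv2.INTER_CUBIC))
im=cv2.imread('pics/scene0.png');cv2.imwrite('pics/scenec.png',cv2.resize(im[130:310,140:340],None,fx=3.3,fy=3.3,interpolation=cv2.INTER_CUBIC))
d=np.load('pics/top0.npy');P=cloud(vision.get_calibration('top'),d)
np.set_printoptions(precision=4,suppress=True)
for u,v in[(255,230),(255,222),(322,222),(288,229),(240,233),(338,226),(270,240),(205,130),(278,146),(240,150),(330,136),(364,182),(355,145),(190,192),(100,300)]:print(u,v,P[v,u])
# top-view ledge points z ~0.12
z=P[...,2];m=np.zeros(z.shape,bool);m[200:255,222:355]=1;m&=abs(z-.12)<.004
q=P[m];print(len(q),q.min(0),q.max(0)); r=cv2.minAreaRect((q[:,:2]*1000).astype(np.float32));print(r);print(cv2.boxPoints(r))
E
```

```text
255 230 [0.4638 0.0858 0.1342]
255 222 [0.4846 0.0867 0.1199]
322 222 [ 0.4848 -0.0717  0.1351]
288 229 [0.4656 0.0087 0.1476]
240 233 [0.4576 0.1217 0.1221]
338 226 [ 0.4781 -0.1119  0.1165]
270 240 [0.4426 0.0504 0.1137]
205 130 [0.7468 0.2298 0.003 ]
278 146 [nan nan nan]
240 150 [0.6323 0.1193 0.2218]
330 136 [ 0.6604 -0.0784  0.2455]
364 182 [ 0.5917 -0.1802  0.0922]
355 145 [ 0.712  -0.1737  0.003 ]
190 192 [0.5516 0.2406 0.1381]
100 300 [0.2952 0.4792 0.0038]
2039 [ 0.4218 -0.1358  0.116 ] [0.5406 0.1621 0.124 ]
((498.25421142578125, 11.88818359375), (118.32305145263672, 286.8329162597656), 7.960427761077881)
[[ 419.8011  145.7294]
 [ 459.5244 -138.3395]
 [ 576.7073 -121.9531]
 [ 536.984   162.1159]]
```

View pics/topc.png

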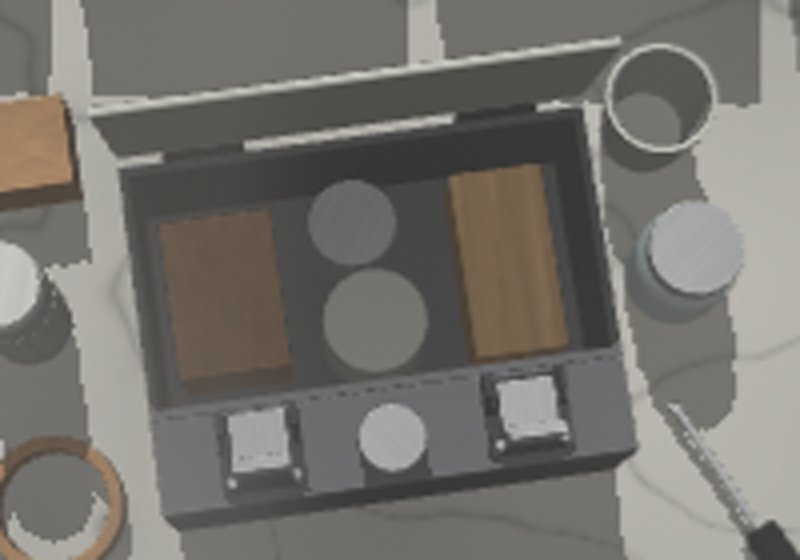

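View pics/scenec.png

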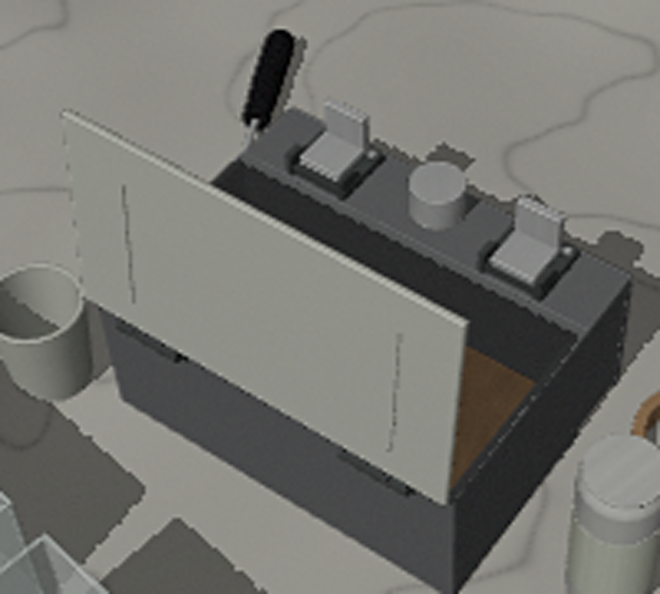

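```bash
cat >> h.py <<'E'
def boxT(o,yaw):
    c,s=np.cos(yaw),np.sin(yaw);R=np.array([[c,-s,0],[s,c,0],[0,0,1]]);return lambda X:np.atleast_2d(X)@R.T+np.r_[o[0],o[1],0]
def lidpt(a,r,off,y):
    return np.array([.083-r*np.cos(a)+off*np.sin(a),y,.120+r*np.sin(a)+off*np.cos(a)])
E
python3 - <<'E'
from rig import vision
from h import *
np.set_printoptions(precision=4,suppress=True)
cal=vision.get_calibration('scene');P=cloud(cal,np.load('pics/scene0.npy'))
poly=np.array([[168,176],[276,230],[274,272],[176,222]]);m=np.zeros(P.shape[:2],np.uint8);cv2.fillPoly(m,[poly],1)
q=P[m>0];q=q[~np.isnan(q).any(1)];c=np.median(q,0)
for _ in range(3):
    n=np.linalg.svd(q-q.mean(0),full_matrices=False)[2][2];n*=np.sign(n[0]);r=(q-q.mean(0))@n;q=q[abs(r)<.006]
print(n,r.std(),q.mean(0),'yaw from lid',np.degrees(np.arctan2(n[1],n[0])),'lid angle',np.arctan2(np.hypot(n[0],n[1]),n[2]))
# outer normal = (sin a, 0, cos a)
a=np.arctan2(np.hypot(n[0],n[1]),n[2]);yaw=np.radians(7.96);o=(.5743,.0225)
T=boxT(o,yaw);ct=T(lidpt(a,.08,.006,0));print('plane offset',(ct-q.mean(0))@n)
pts=np.array([[-.136,-.143,.12],[-.136,.143,.12],[-.078,.143,.12],[-.078,-.143,.12],[.078,.143,.12],[-.136,.143,0],[.078,.143,0]]+[lidpt(a,.161,.006,.143),lidpt(a,.161,.006,-.143),lidpt(a,.161,.006,0)]+[[-.117-.012,y,.164] for y in(.08,-.08)])
W=T(pts);print(W)
for nme in('top','scene'):
    cal=vision.get_calibration(nme);im=cv2.imread(f'pics/{nme}0.png');uv=proj(cal,W)
    x0,y0=(190,110) if nme=='top' else (140,130)
    big=cv2.resize(im[y0:y0+150,x0:x0+200] if nme=='top' else im[y0:y0+190,x0:x0+220],None,fx=3.5,fy=3.5,interpolation=cv2.INTER_CUBIC)
    for i,(u,v) in enumerate(uv):
        p=(int((u-x0+.5)*3.5),int((v-y0+.5)*3.5));cv2.drawMarker(big,p,(0,0,255),cv2.MARKER_CROSS,10,1)
    cv2.imwrite(f'pics/{nme}m.png',big)
# tab points from scene & top clouds
for nme in('top','scene'):
    Pq=cloud(vision.get_calibration(nme),np.load(f'pics/{nme}0.npy'))
    R=np.array([[np.cos(yaw),np.sin(yaw)],[-np.sin(yaw),np.cos(yaw)]])
    L=np.concatenate([(Pq[...,:2]-o)@R.T,Pq[...,2:]],-1)
    for y in(.08,-.08):
        s=(abs(L[...,1]-y)<.03)&(L[...,0]<-.06)&(L[...,0]>-.15)&(L[...,2]>.143)&(L[...,2]<.18)
        k=L[s];print(nme,y,len(k),k.min(0) if len(k) else'',k.max(0) if len(k) else '',np.median(k,0) if len(k) else '')
E
```

```text
[0.9813 0.1528 0.1168] 0.0010335697133943488 [0.649  0.052  0.2112] yaw from lid 8.851765537106656 lid angle 1.4537426015764496
plane offset [-0.]
[[ 0.4594 -0.138   0.12  ]
 [ 0.4198  0.1453  0.12  ]
 [ 0.4772  0.1533  0.12  ]
 [ 0.5169 -0.1299  0.12  ]
 [ 0.6317  0.1749  0.12  ]
 [ 0.4198  0.1453  0.    ]
 [ 0.6317  0.1749  0.    ]
 [ 0.624   0.1738  0.2806]
 [ 0.6636 -0.1094  0.2806]
 [ 0.6438  0.0322  0.2806]
 [ 0.4355  0.0839  0.164 ]
 [ 0.4576 -0.0746  0.164 ]]
top 0.08 65 [-0.1206  0.0573  0.1436] [-0.0878  0.0956  0.1676] [-0.1173  0.0791  0.1632]
top -0.08 65 [-0.1213 -0.097   0.1432] [-0.1128 -0.0636  0.1686] [-0.1178 -0.0803  0.1632]
scene 0.08 137 [-0.1227  0.0626  0.1431] [-0.1109  0.0973  0.1676] [-0.1145  0.081   0.1575]
scene -0.08 123 [-0.124  -0.099   0.1432] [-0.1116 -0.063   0.1678] [-0.1153 -0.0776  0.1574]
```

View pics/topm.png

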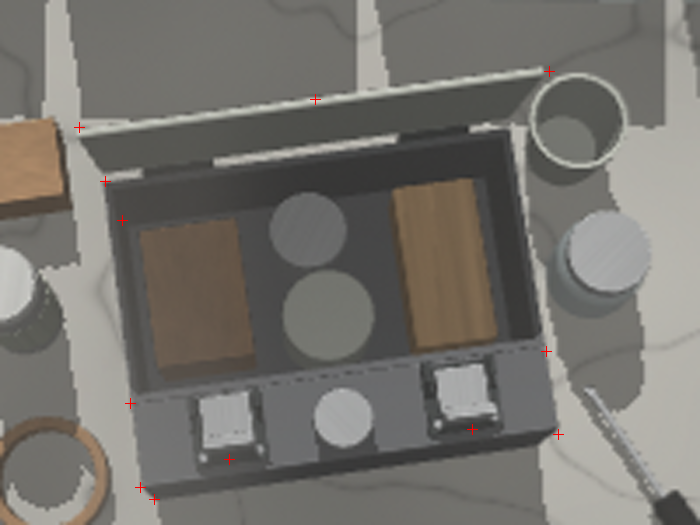

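View pics/scenem.png

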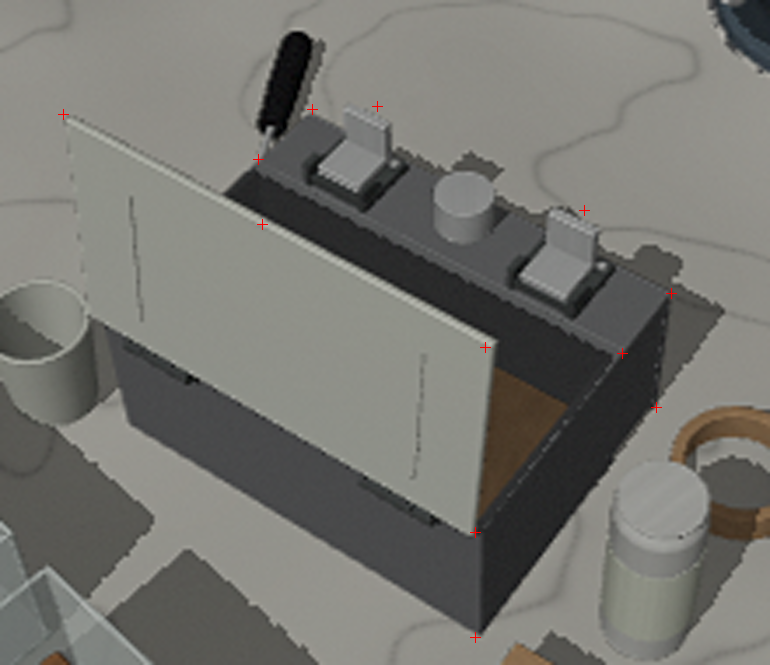

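The projected model matches both views to within about 1–2 px, with yaw ≈ 8.4° and lid ≈ 1.45 rad. Tab fronts are at about local x −0.121. I'll shut the gripper, rise, turn to the box's yaw and go over behind the lid.

```bash
python3 -m handwheel '[{"hand":-1,"dx":0,"dy":0,"dz":4,"wx":0,"wy":0,"wz":-0.02},{"hand":-1,"dx":0,"dy":0,"dz":4,"wx":0,"wy":0,"wz":-0.02},{"hand":-1,"dx":0,"dy":0,"dz":4,"wx":0,"wy":0,"wz":-0.02},{"hand":-1,"dx":0,"dy":0,"dz":4,"wx":0,"wy":0,"wz":-0.02},{"hand":-1,"dx":0,"dy":0,"dz":4,"wx":0,"wy":0,"wz":-0.02},{"hand":-1,"dx":0,"dy":0,"dz":0,"wx":0,"wy":0,"wz":0},{"hand":-1,"dx":0,"dy":0,"dz":0,"wx":0,"wy":0,"wz":0}]'
python3 -m handwheel '[{"hand":-1,"dx":2.7,"dy":3.2,"dz":0,"wx":0,"wy":0,"wz":0},{"hand":-1,"dx":2.7,"dy":3.2,"dz":0,"wx":0,"wy":0,"wz":0},{"hand":-1,"dx":2.7,"dy":3.2,"dz":0,"wx":0,"wy":0,"wz":0},{"hand":-1,"dx":2.7,"dy":3.2,"dz":0,"wx":0,"wy":0,"wz":0},{"hand":-1,"dx":2.7,"dy":3.2,"dz":0,"wx":0,"wy":0,"wz":0},{"hand":-1,"dx":2.7,"dy":3.2,"dz":0,"wx":0,"wy":0,"wz":0},{"hand":-1,"dx":2.7,"dy":3.2,"dz":0,"wx":0,"wy":0,"wz":0},{"hand":-1,"dx":2.7,"dy":3.2,"dz":0,"wx":0,"wy":0,"wz":0},{"hand":-1,"dx":2.7,"dy":3.2,"dz":0,"wx":0,"wy":0,"wz":0},{"hand":-1,"dx":2.7,"dy":3.2,"dz":0,"wx":0,"wy":0,"wz":0}]'
python3 -m handwheel '[{"hand":-1,"dx":2.7,"dy":3.2,"dz":0,"wx":0,"wy":0,"wz":0},{"hand":-1,"dx":2.7,"dy":3.2,"dz":0,"wx":0,"wy":0,"wz":0},{"hand":-1,"dx":2.7,"dy":3.2,"dz":0,"wx":0,"wy":0,"wz":0},{"hand":-1,"dx":2.7,"dy":3.2,"dz":0,"wx":0,"wy":0,"wz":0},{"hand":-1,"dx":2.7,"dy":3.2,"dz":0,"wx":0,"wy":0,"wz":0},{"hand":-1,"dx":2.7,"dy":3.2,"dz":0,"wx":0,"wy":0,"wz":0},{"hand":-1,"dx":2.7,"dy":3.2,"dz":0,"wx":0,"wy":0,"wz":0},{"hand":-1,"dx":2.7,"dy":3.2,"dz":0,"wx":0,"wy":0,"wz":0},{"hand":-1,"dx":2.7,"dy":3.2,"dz":0,"wx":0,"wy":0,"wz":0},{"hand":-1,"dx":0,"dy":0,"dz":0,"wx":0,"wy":0,"wz":0}]'
```

```text
time_s: 0.8
position: [0.1552, -0.6055, 0.4022]
tcp_rot: [[0.989, 0.15, 0.0], [0.15, -0.989, -0.002], [-0.0, 0.002, -1.0]]
force: [-0.3, -0.5, -0.6]
opening: 0.445
time_s: 1.8
position: [0.4252, -0.2831, 0.3991]
tcp_rot: [[0.989, 0.15, -0.003], [0.15, -0.989, 0.003], [-0.003, -0.004, -1.0]]
force: [0.8, -1.2, -0.1]
opening: 0.006
time_s: 2.8
position: [0.6694, 0.0072, 0.3972]
tcp_rot: [[0.988, 0.156, -0.005], [0.156, -0.988, 0.003], [-0.004, -0.004, -1.0]]
force: [-0.9, -1.4, -1.3]
opening: 0.006
```

```bash
python3 -m handwheel '[{"hand":-1,"dx":1.5,"dy":1.6,"dz":0,"wx":0,"wy":0,"wz":0},{"hand":-1,"dx":1.5,"dy":1.7,"dz":0,"wx":0,"wy":0,"wz":0},{"hand":-1,"dx":0,"dy":0,"dz":-2.3,"wx":0,"wy":0,"wz":0},{"hand":-1,"dx":0,"dy":0,"dz":-2.3,"wx":0,"wy":0,"wz":0},{"hand":-1,"dx":0,"dy":0,"dz":-2.3,"wx":0,"wy":0,"wz":0},{"hand":-1,"dx":0,"dy":0,"dz":-2.3,"wx":0,"wy":0,"wz":0},{"hand":-1,"dx":0,"dy":0,"dz":-2.3,"wx":0,"wy":0,"wz":0},{"hand":-1,"dx":0,"dy":0,"dz":-2.3,"wx":0,"wy":0,"wz":0},{"hand":-1,"dx":0,"dy":0,"dz":0,"wx":0,"wy":0,"wz":0},{"hand":-1,"dx":0,"dy":0,"dz":0,"wx":0,"wy":0,"wz":0}]'
python3 - <<'E'
from rig import vision,bot
import cv2
p,d=vision.capture("scene");cv2.imwrite("pics/s1.png",cv2.resize(p[60:320,80:400,::-1],None,fx=2.3,fy=2.3))
print(bot.read_state()['force'],bot.read_state()['moment'])
E
```

```text
time_s: 3.8
position: [0.6971, 0.0351, 0.262]
tcp_rot: [[0.989, 0.15, -0.003], [0.15, -0.989, 0.0], [-0.003, -0.001, -1.0]]
force: [-0.1, 0.0, 0.9]
opening: 0.006
[-0.02950411 -0.14906638  1.24477548] [ 0.00667451 -0.07333899  0.02575587]
```

View pics/s1.png

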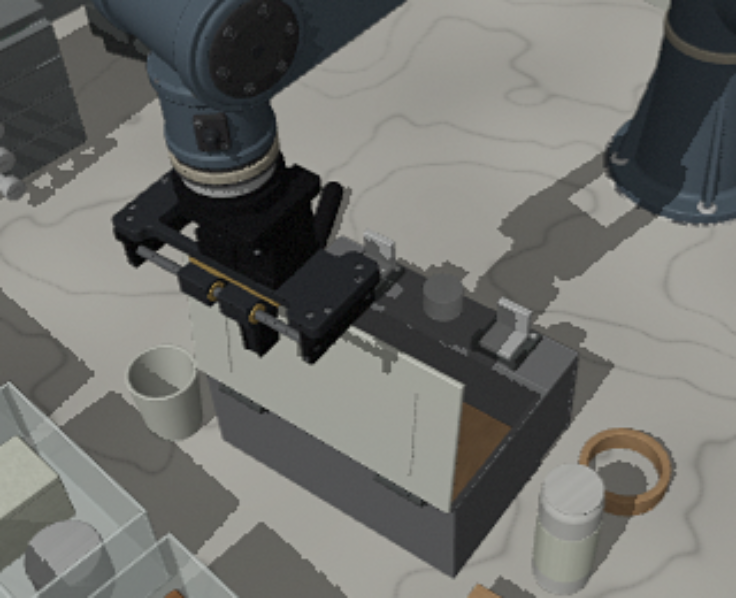

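Run:
```python
from h import *
yaw=np.radians(8.4);T=boxT((.5743,.0225),yaw)
R=.140
prev=None
for a in np.radians([83.3,78,72,66,60,54,48,42,36,30,24,18,12,6,3,0]):
    p=T(lidpt(a,R,.006,0)+np.array([.0095,0,0]))[0]*100
    print(round(np.degrees(a)),p.round(2),(p-prev).round(2) if prev is not None else '');prev=p
```

```text
83 [65.55  3.45 25.97] 
78 [64.28  3.26 25.82] [-1.27 -0.19 -0.16]
72 [62.87  3.05 25.5 ] [-1.42 -0.21 -0.32]
66 [61.49  2.85 25.03] [-1.38 -0.2  -0.47]
60 [60.17  2.65 24.42] [-1.32 -0.19 -0.61]
54 [58.92  2.47 23.68] [-1.25 -0.18 -0.75]
48 [57.75  2.3  22.81] [-1.17 -0.17 -0.87]
42 [56.69  2.14 21.81] [-1.07 -0.16 -0.99]
36 [55.72  2.   20.71] [-0.96 -0.14 -1.1 ]
30 [54.88  1.87 19.52] [-0.84 -0.12 -1.19]
24 [54.17  1.77 18.24] [-0.71 -0.11 -1.28]
18 [53.59  1.68 16.9 ] [-0.58 -0.09 -1.35]
12 [53.16  1.62 15.5 ] [-0.44 -0.06 -1.4 ]
6 [52.87  1.58 14.06] [-0.29 -0.04 -1.44]
3 [52.78  1.56 13.33] [-0.09 -0.01 -0.73]
0 [52.73  1.56 12.6 ] [-0.05 -0.01 -0.73]
```

The shut fingers are behind the lid, around (260,345) in the crop, well clear and near its middle. Approaching slowly.

```bash
python3 -m handwheel '[{"hand":-1,"dx":-0.6,"dy":-0.05,"dz":0,"wx":0,"wy":0,"wz":0},{"hand":-1,"dx":-0.6,"dy":-0.05,"dz":0,"wx":0,"wy":0,"wz":0},{"hand":-1,"dx":-0.6,"dy":-0.05,"dz":0,"wx":0,"wy":0,"wz":0},{"hand":-1,"dx":-0.6,"dy":-0.05,"dz":0,"wx":0,"wy":0,"wz":0},{"hand":-1,"dx":-0.6,"dy":-0.05,"dz":0,"wx":0,"wy":0,"wz":0},{"hand":-1,"dx":-0.6,"dy":-0.05,"dz":0,"wx":0,"wy":0,"wz":0},{"hand":-1,"dx":-0.4,"dy":-0.05,"dz":0,"wx":0,"wy":0,"wz":0}]'
python3 -m handwheel '[{"hand":-1,"dx":-0.4,"dy":-0.05,"dz":0,"wx":0,"wy":0,"wz":0},{"hand":-1,"dx":-0.4,"dy":-0.05,"dz":-0.1,"wx":0,"wy":0,"wz":0},{"hand":-1,"dx":-0.4,"dy":-0.05,"dz":-0.1,"wx":0,"wy":0,"wz":0},{"hand":-1,"dx":-0.4,"dy":-0.06,"dz":-0.1,"wx":0,"wy":0,"wz":0}]'
```

```text
time_s: 4.55
position: [0.6574, 0.0321, 0.2636]
tcp_rot: [[0.989, 0.15, -0.0], [0.15, -0.989, 0.0], [-0.0, -0.0, -1.0]]
force: [-0.6, 0.1, 0.1]
opening: 0.004
time_s: 4.95
position: [0.6418, 0.03, 0.2602]
tcp_rot: [[0.989, 0.15, -0.0], [0.15, -0.989, 0.0], [-0.0, -0.0, -1.0]]
force: [-0.1, 0.5, 0.8]
opening: 0.005
```

```bash
python3 -m handwheel '[{"hand":-1,"dx":-0.4,"dy":-0.06,"dz":-0.1,"wx":0,"wy":0,"wz":0},{"hand":-1,"dx":-0.4,"dy":-0.06,"dz":-0.1,"wx":0,"wy":0,"wz":0}]'
python3 - <<'E'
from rig import vision,bot
import cv2
p,d=vision.capture("scene");cv2.imwrite("pics/s2.png",cv2.resize(p[60:320,80:400,::-1],None,fx=2.3,fy=2.3))
print(bot.read_state()['force'],bot.read_state()['moment'])
E
```

```text
time_s: 5.15
position: [0.6355, 0.0288, 0.2595]
tcp_rot: [[0.989, 0.15, 0.004], [0.15, -0.989, 0.0], [0.004, 0.001, -1.0]]
force: [2.0, 0.6, 4.0]
opening: 0.007
[ 1.80186731 -0.44903853  3.02565638] [ 0.03885361 -0.28465695 -0.04859218]
```

View pics/s2.png

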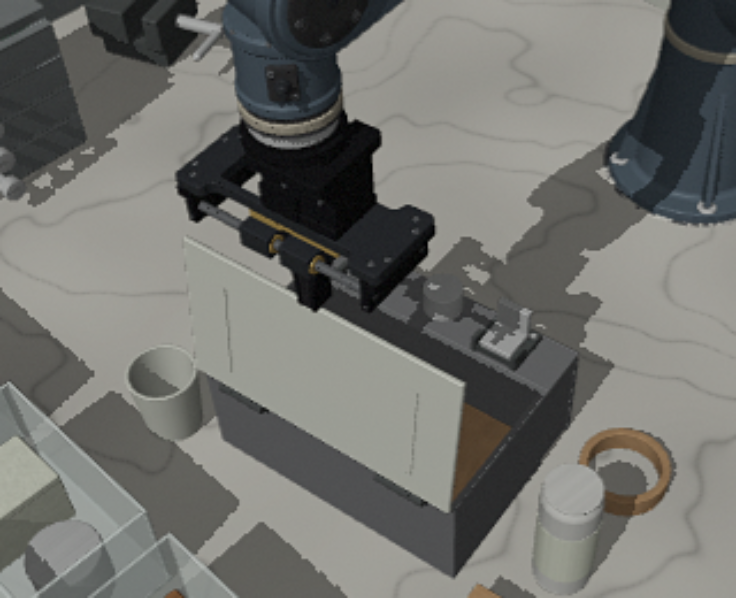

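Run:
```python
from rig import vision,bot
from h import *
p=bot.read_state()['position'];print(p)
T=boxT((.5743,.0225),np.radians(8.4))
for n in('scene','top'):
  c=vision.get_calibration(n);print(n,proj(c,[p,T(lidpt(1.4537,.161,.006,0))[0],T(lidpt(1.35,.161,.006,0))[0]]))
pic,d=vision.capture("scene");cv2.imwrite("pics/s3.png",cv2.resize(pic[140:240,150:290,::-1],None,fx=5,fy=5,interpolation=cv2.INTER_CUBIC))
P=cloud(vision.get_calibration('scene'),d)
for poly in ([[168,176],[205,196],[205,225],[176,215]],[[225,208],[274,232],[272,262],[225,238]]):
    m=np.zeros(d.shape,np.uint8);cv2.fillPoly(m,[np.array(poly)],1);q=P[m>0];q=q[~np.isnan(q).any(1)]
    for _ in range(4):
        n=np.linalg.svd(q-q.mean(0),full_matrices=False)[2][2];n*=np.sign(n[0]);r=(q-q.mean(0))@n;q=q[abs(r)<max(.003,2*r.std())]
    print(n,np.arctan2(np.hypot(n[0],n[1]),n[2]),r.std(),len(q),q.mean(0))
```

```text
[0.63461996 0.02867646 0.25942527]
scene [[217.8449491  197.54595275]
 [214.78612682 193.7175853 ]
 [220.46958736 189.07832501]]
top [[281.06579565 144.89171427]
 [279.35884354 137.86750729]
 [280.39833587 145.70187264]]
[0.97820062 0.15817595 0.13455081] 1.4358361951128584 0.0010555689748397525 1121 [ 0.66038902 -0.03622831  0.21706964]
[0.97985159 0.15011184 0.13174712] 1.4386650712823144 0.0010200530491630449 1531 [0.63701094 0.11120668 0.21947152]
```

View pics/s3.png

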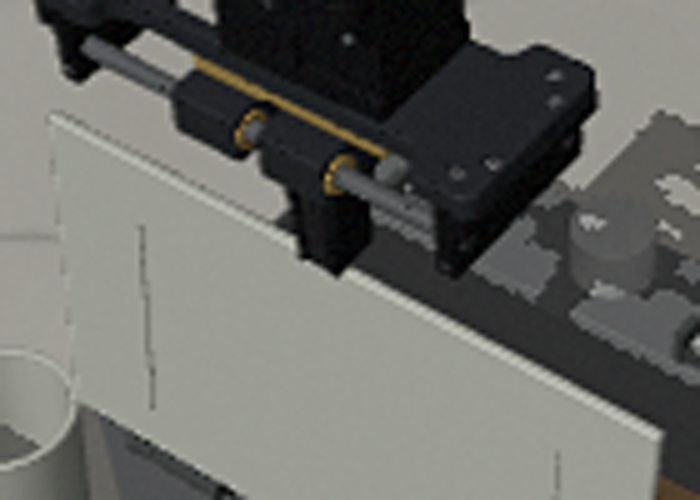

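Run:
```python
from rig import vision,bot
from h import *
c=vision.get_calibration('scene')
print((proj(c,[[.6971,.0351,.262],[.6355,.0288,.2595]])-[80,60])*2.3)
p,d=vision.capture("scene");P=cloud(c,d)
np.set_printoptions(precision=3,suppress=True,linewidth=160)
# finger pixels depth
for v in range(184,202,2):
    print(v,[tuple(P[v,u].round(3)) for u in(211,214,217,219)])
p,d=vision.capture("wrist");cv2.imwrite("pics/w1.png",p[:,:,::-1])
print(bot.read_state()['position'],bot.read_state()['force'])
```

```text
[[264.50274522 361.44208402]
 [316.35240474 316.95828255]]
184 [(np.float64(0.644), np.float64(0.026), np.float64(0.302)), (np.float64(0.644), np.float64(0.034), np.float64(0.308)), (np.float64(0.642), np.float64(0.041), np.float64(0.312)), (np.float64(0.635), np.float64(0.038), np.float64(0.304))]
186 [(np.float64(0.644), np.float64(0.025), np.float64(0.296)), (np.float64(0.644), np.float64(0.034), np.float64(0.302)), (np.float64(0.641), np.float64(0.039), np.float64(0.304)), (np.float64(0.636), np.float64(0.038), np.float64(0.299))]
188 [(np.float64(0.643), np.float64(0.023), np.float64(0.289)), (np.float64(0.644), np.float64(0.033), np.float64(0.297)), (np.float64(0.64), np.float64(0.037), np.float64(0.297)), (np.float64(0.636), np.float64(0.037), np.float64(0.293))]
190 [(np.float64(0.645), np.float64(0.025), np.float64(0.286)), (np.float64(0.644), np.float64(0.032), np.float64(0.291)), (np.float64(0.642), np.float64(0.038), np.float64(0.293)), (np.float64(0.636), np.float64(0.037), np.float64(0.287))]
192 [(np.float64(0.643), np.float64(0.021), np.float64(0.276)), (np.float64(0.
[... 461 characters left out ...]
66)), (np.float64(0.644), np.float64(0.029), np.float64(0.272)), (np.float64(0.641), np.float64(0.035), np.float64(0.274)), (np.float64(0.641), np.float64(0.041), np.float64(0.279))]
198 [(np.float64(0.646), np.float64(0.022), np.float64(0.262)), (np.float64(0.643), np.float64(0.028), np.float64(0.265)), (np.float64(0.642), np.float64(0.035), np.float64(0.269)), (np.float64(0.641), np.float64(0.04), np.float64(0.271))]
200 [(np.float64(0.645), np.float64(0.02), np.float64(0.254)), (np.float64(0.645), np.float64(0.03), np.float64(0.262)), (np.float64(0.642), np.float64(0.035), np.float64(0.264)), (np.float64(0.642), np.float64(0.04), np.float64(0.267))]
[0.635 0.029 0.259] [0.027 0.077 4.76 ]
```

View pics/w1.png

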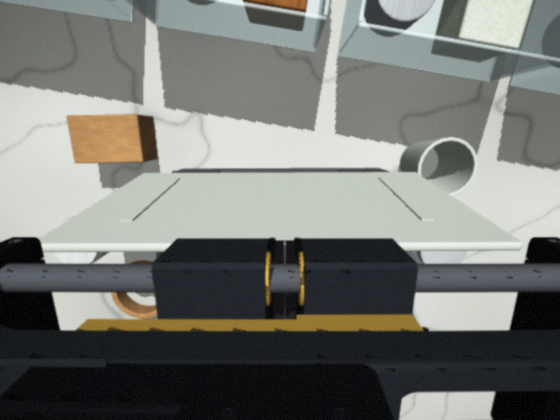

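The tip seems to be at the lid's top edge rather than against its outer face. I'll raise, back off and measure where the tip really is.

```bash
python3 -m handwheel '[{"hand":-1,"dx":0,"dy":0,"dz":1,"wx":0,"wy":0,"wz":0},{"hand":-1,"dx":0,"dy":0,"dz":1.5,"wx":0,"wy":0,"wz":0},{"hand":-1,"dx":0,"dy":0,"dz":1.5,"wx":0,"wy":0,"wz":0},{"hand":-1,"dx":2,"dy":0.3,"dz":0,"wx":0,"wy":0,"wz":0},{"hand":-1,"dx":2,"dy":0.3,"dz":0,"wx":0,"wy":0,"wz":0},{"hand":-1,"dx":2,"dy":0.3,"dz":0,"wx":0,"wy":0,"wz":0},{"hand":-1,"dx":0,"dy":0,"dz":0,"wx":0,"wy":0,"wz":0}]'
python3 - <<'E'
from rig import vision,bot
from h import *
c=vision.get_calibration('scene');s=bot.read_state();p0=s['position']
p,d=vision.capture("scene");P=cloud(c,d);u,v=proj(c,[p0])[0];print(p0,u,v,s['force'])
np.set_printoptions(precision=3,suppress=True,linewidth=160)
for r in range(int(v)-18,int(v)+8,2):print(r,P[r,int(u)-4],P[r,int(u)],P[r,int(u)+4])
x,y=int(u),int(v)
big=cv2.resize(p[y-60:y+40,x-60:x+60,::-1],None,fx=5,fy=5,interpolation=cv2.INTER_CUBIC)
cv2.drawMarker(big,(int((u-x+60.5)*5),int((v-y+60.5)*5)),(0,0,255),0,10,1);cv2.imwrite("pics/s4.png",big)
poly=[[168,176],[205,196],[205,225],[176,215]]
m=np.zeros(d.shape,np.uint8);cv2.fillPoly(m,[np.array([[225,208],[274,232],[272,262],[225,238]])],1);q=P[m>0]
q=q[~np.isnan(q).any(1)]
for _ in range(4):
        n=np.linalg.svd(q-q.mean(0),full_matrices=False)[2][2];n*=np.sign(n[0]);r=(q-q.mean(0))@n;q=q[abs(r)<max(.003,2*r.std())]
print(n,np.arctan2(np.hypot(n[0],n[1]),n[2]))
E
```

```text
time_s: 6.05
position: [0.6953, 0.0379, 0.2974]
tcp_rot: [[0.989, 0.151, -0.001], [0.151, -0.989, 0.0], [-0.001, -0.0, -1.0]]
force: [-0.3, 0.5, -0.8]
opening: 0.007
[0.69526055 0.03789982 0.29737898] 194.47553590706937 204.6622795342514 [-0.28260257  0.5204339  -0.84617647]
186 [0.721 0.074 0.393] [0.699 0.052 0.358] [0.72  0.094 0.406]
188 [0.704 0.047 0.354] [0.699 0.051 0.353] [0.687 0.044 0.339]
190 [0.704 0.045 0.348] [0.698 0.049 0.346] [0.686 0.043 0.332]
192 [0.704 0.045 0.343] [0.697 0.046 0.338] [0.689 0.046 0.332]
194 [0.704 0.044 0.337] [0.698 0.047 0.335] [0.689 0.045 0.326]
196 [0.704 0.043 0.332] [0.699 0.046 0.33 ] [0.691 0.046 0.323]
198 [0.704 0.041 0.325] [0.7   0.047 0.326] [ 0.653 -0.01   0.243]
200 [0.704 0.041 0.32 ] [0.701 0.047 0.321] [ 0.653 -0.01   0.238]
202 [ 0.658 -0.031  0.22 ] [ 0.657 -0.02   0.228] [ 0.654 -0.01   0.233]
204 [ 0.66  -0.029  0.217] [ 0.658 -0.019  0.223] [ 0.655 -0.01   0.227]
206 [ 0.66  -0.032  0.209] [ 0.657 -0.022  0.214] [ 0.655 -0.011  0.22 ]
208 [ 0.662 -0.03   0.206] [ 0.659 -0.021  0.21 ] [ 0.655 -0.012  0.215]
210 [ 0.663 -0.03   0.201] [ 0.66  -0.021  0.205] [ 0.657 -0.011  0.21 ]
[0.98  0.151 0.133] 1.4376123266776601
```

View pics/s4.png

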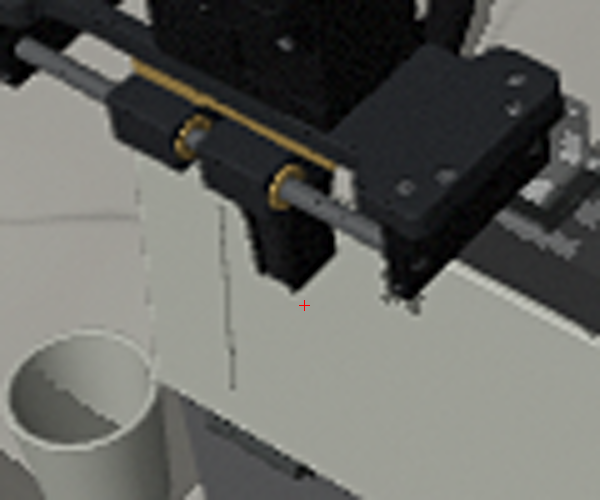

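The free tip reads z ≈ 0.317 while the TCP is reported at 0.297, so the real fingertip end is about 19 mm above the reported TCP. That put me on the lid's top edge. It moved the lid only 1°, to 1.438. I'll allow for this, go lower and approach again.

```bash
python3 -m handwheel '[{"hand":-1,"dx":0,"dy":0,"dz":-1.5,"wx":0,"wy":0,"wz":0},{"hand":-1,"dx":0,"dy":0,"dz":-1.5,"wx":0,"wy":0,"wz":0},{"hand":-1,"dx":0,"dy":0,"dz":-1.5,"wx":0,"wy":0,"wz":0},{"hand":-1,"dx":-0.4,"dy":0,"dz":-1.3,"wx":0,"wy":0,"wz":0},{"hand":-1,"dx":-0.7,"dy":-0.1,"dz":0,"wx":0,"wy":0,"wz":0},{"hand":-1,"dx":-0.7,"dy":-0.1,"dz":0,"wx":0,"wy":0,"wz":0},{"hand":-1,"dx":-0.7,"dy":-0.1,"dz":0,"wx":0,"wy":0,"wz":0},{"hand":-1,"dx":-0.5,"dy":-0.1,"dz":0,"wx":0,"wy":0,"wz":0},{"hand":-1,"dx":-0.4,"dy":-0.05,"dz":0,"wx":0,"wy":0,"wz":0}]'
python3 -m handwheel '[{"hand":-1,"dx":-0.4,"dy":-0.05,"dz":0,"wx":0,"wy":0,"wz":0},{"hand":-1,"dx":-0.4,"dy":-0.05,"dz":-0.05,"wx":0,"wy":0,"wz":0},{"hand":-1,"dx":-0.4,"dy":-0.05,"dz":-0.05,"wx":0,"wy":0,"wz":0},{"hand":-1,"dx":-0.4,"dy":-0.05,"dz":-0.05,"wx":0,"wy":0,"wz":0}]'
```

```text
time_s: 7.0
position: [0.6599, 0.0331, 0.2415]
tcp_rot: [[0.989, 0.15, 0.001], [0.15, -0.989, -0.0], [0.001, 0.0, -1.0]]
force: [0.5, -0.3, 0.4]
opening: 0.005
time_s: 7.4
position: [0.645, 0.0311, 0.2395]
tcp_rot: [[0.989, 0.15, 0.003], [0.15, -0.989, -0.0], [0.003, 0.001, -1.0]]
force: [2.8, -0.5, 1.1]
opening: 0.005
```

```bash
python3 -m handwheel '[{"hand":-1,"dx":-0.47,"dy":-0.07,"dz":-0.11,"wx":0,"wy":0,"wz":0},{"hand":-1,"dx":-0.47,"dy":-0.07,"dz":-0.11,"wx":0,"wy":0,"wz":0},{"hand":-1,"dx":-0.47,"dy":-0.07,"dz":-0.11,"wx":0,"wy":0,"wz":0},{"hand":-1,"dx":-0.46,"dy":-0.07,"dz":-0.16,"wx":0,"wy":0,"wz":0},{"hand":-1,"dx":-0.46,"dy":-0.07,"dz":-0.16,"wx":0,"wy":0,"wz":0},{"hand":-1,"dx":-0.46,"dy":-0.07,"dz":-0.16,"wx":0,"wy":0,"wz":0}]'
python3 - <<'E'
from rig import vision,bot
from h import *
p,d=vision.capture("scene");cv2.imwrite("pics/s5.png",cv2.resize(p[60:320,80:400,::-1],None,fx=2.3,fy=2.3))
print(bot.read_state()['force'],bot.read_state()['moment'])
E
```

```text
time_s: 8.0
position: [0.6157, 0.0269, 0.2306]
tcp_rot: [[0.989, 0.15, -0.0], [0.15, -0.989, -0.0], [-0.0, 0.0, -1.0]]
force: [2.2, -1.6, 1.0]
opening: 0.006
[ 0.55745733 -0.68887277  1.61846761] [-0.21522071 -0.26122239  0.004302  ]
```

View pics/s5.png

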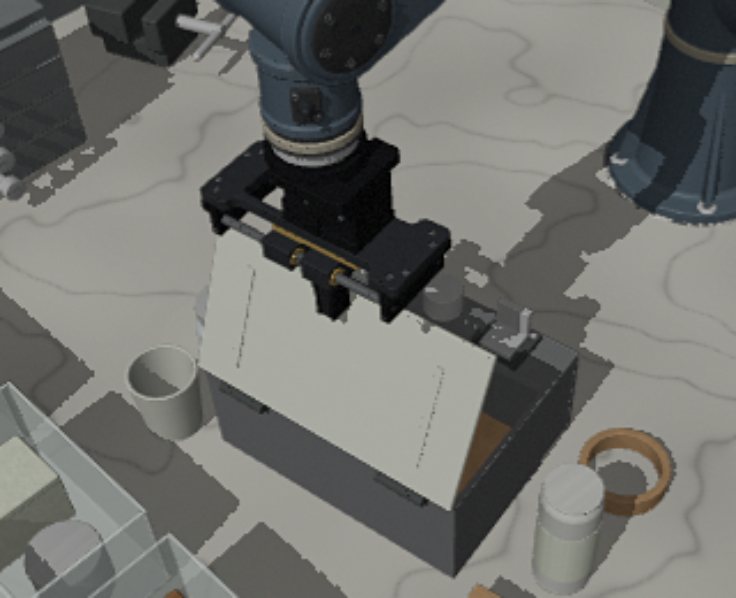

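The lid has swung to about 65°, and the fingertips are on its outer face near the free edge. Continuing along the arc.

```bash
python3 -m handwheel '[{"hand":-1,"dx":-0.44,"dy":-0.06,"dz":-0.2,"wx":0,"wy":0,"wz":0},{"hand":-1,"dx":-0.44,"dy":-0.06,"dz":-0.2,"wx":0,"wy":0,"wz":0},{"hand":-1,"dx":-0.44,"dy":-0.06,"dz":-0.2,"wx":0,"wy":0,"wz":0},{"hand":-1,"dx":-0.42,"dy":-0.06,"dz":-0.25,"wx":0,"wy":0,"wz":0},{"hand":-1,"dx":-0.42,"dy":-0.06,"dz":-0.25,"wx":0,"wy":0,"wz":0},{"hand":-1,"dx":-0.42,"dy":-0.06,"dz":-0.25,"wx":0,"wy":0,"wz":0},{"hand":-1,"dx":-0.39,"dy":-0.06,"dz":-0.29,"wx":0,"wy":0,"wz":0},{"hand":-1,"dx":-0.39,"dy":-0.06,"dz":-0.29,"wx":0,"wy":0,"wz":0},{"hand":-1,"dx":-0.39,"dy":-0.06,"dz":-0.29,"wx":0,"wy":0,"wz":0}]'
python3 -m handwheel '[{"hand":-1,"dx":-0.36,"dy":-0.05,"dz":-0.33,"wx":0,"wy":0,"wz":0},{"hand":-1,"dx":-0.36,"dy":-0.05,"dz":-0.33,"wx":0,"wy":0,"wz":0},{"hand":-1,"dx":-0.36,"dy":-0.05,"dz":-0.33,"wx":0,"wy":0,"wz":0},{"hand":-1,"dx":-0.32,"dy":-0.05,"dz":-0.37,"wx":0,"wy":0,"wz":0},{"hand":-1,"dx":-0.32,"dy":-0.05,"dz":-0.37,"wx":0,"wy":0,"wz":0},{"hand":-1,"dx":-0.32,"dy":-0.05,"dz":-0.37,"wx":0,"wy":0,"wz":0},{"hand":-1,"dx":-0.28,"dy":-0.04,"dz":-0.4,"wx":0,"wy":0,"wz":0},{"hand":-1,"dx":-0.28,"dy":-0.04,"dz":-0.4,"wx":0,"wy":0,"wz":0},{"hand":-1,"dx":-0.28,"dy":-0.04,"dz":-0.4,"wx":0,"wy":0,"wz":0}]'
python3 - <<'E'
from rig import vision,bot
from h import *
p,d=vision.capture("scene");cv2.imwrite("pics/s6.png",cv2.resize(p[60:320,80:400,::-1],None,fx=2.3,fy=2.3))
E
```

```text
time_s: 8.95
position: [0.5784, 0.0217, 0.2083]
tcp_rot: [[0.989, 0.15, -0.0], [0.15, -0.989, 0.0], [-0.0, -0.0, -1.0]]
force: [1.5, -0.4, 1.4]
opening: 0.007
time_s: 9.85
position: [0.5496, 0.0174, 0.1753]
tcp_rot: [[0.989, 0.15, -0.0], [0.15, -0.989, -0.0], [-0.0, 0.0, -1.0]]
force: [1.1, -1.3, 1.9]
opening: 0.0
```

View pics/s6.png

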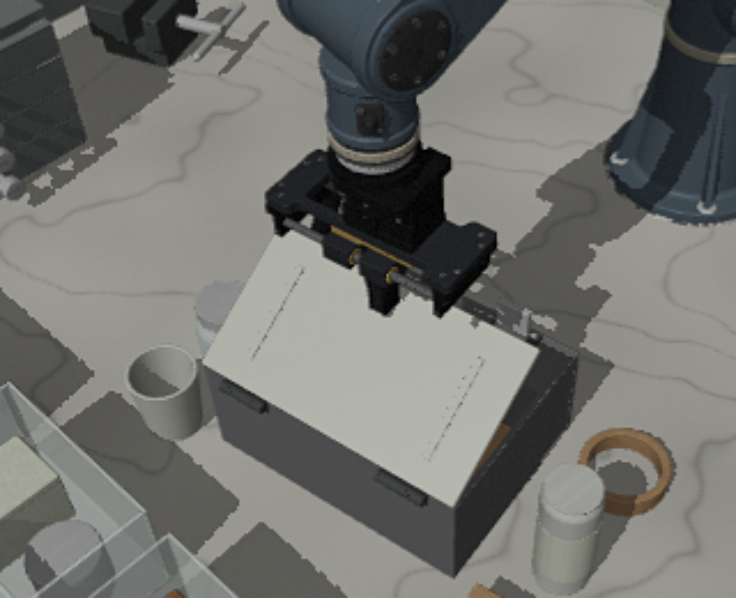

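The lid is at about 30° and the box has not moved. I'll carry on, more slowly towards the end.

```bash
python3 -m handwheel '[{"hand":-1,"dx":-0.24,"dy":-0.04,"dz":-0.42,"wx":0,"wy":0,"wz":0},{"hand":-1,"dx":-0.24,"dy":-0.04,"dz":-0.42,"wx":0,"wy":0,"wz":0},{"hand":-1,"dx":-0.24,"dy":-0.04,"dz":-0.42,"wx":0,"wy":0,"wz":0},{"hand":-1,"dx":-0.19,"dy":-0.03,"dz":-0.44,"wx":0,"wy":0,"wz":0},{"hand":-1,"dx":-0.19,"dy":-0.03,"dz":-0.44,"wx":0,"wy":0,"wz":0},{"hand":-1,"dx":-0.19,"dy":-0.03,"dz":-0.44,"wx":0,"wy":0,"wz":0},{"hand":-1,"dx":-0.11,"dy":-0.02,"dz":-0.35,"wx":0,"wy":0,"wz":0},{"hand":-1,"dx":-0.11,"dy":-0.02,"dz":-0.35,"wx":0,"wy":0,"wz":0},{"hand":-1,"dx":-0.11,"dy":-0.02,"dz":-0.35,"wx":0,"wy":0,"wz":0},{"hand":-1,"dx":-0.11,"dy":-0.02,"dz":-0.35,"wx":0,"wy":0,"wz":0}]'
python3 -m handwheel '[{"hand":-1,"dx":-0.05,"dy":-0.01,"dz":-0.3,"wx":0,"wy":0,"wz":0},{"hand":-1,"dx":-0.05,"dy":-0.01,"dz":-0.3,"wx":0,"wy":0,"wz":0},{"hand":-1,"dx":-0.05,"dy":-0.01,"dz":-0.3,"wx":0,"wy":0,"wz":0},{"hand":-1,"dx":0,"dy":0,"dz":-0.3,"wx":0,"wy":0,"wz":0},{"hand":-1,"dx":0,"dy":0,"dz":-0.3,"wx":0,"wy":0,"wz":0}]'
python3 - <<'E'
from rig import vision,bot
from h import *
p,d=vision.capture("scene");cv2.imwrite("pics/s7.png",cv2.resize(p[60:320,80:400,::-1],None,fx=2.3,fy=2.3))
E
```

```text
time_s: 10.9
position: [0.5325, 0.0147, 0.1356]
tcp_rot: [[0.989, 0.15, -0.0], [0.15, -0.989, 0.0], [-0.0, -0.0, -1.0]]
force: [0.1, 1.4, 0.7]
opening: 0.003
time_s: 11.4
position: [0.5311, 0.0141, 0.1206]
tcp_rot: [[0.989, 0.15, -0.0], [0.15, -0.989, -0.0], [-0.0, 0.0, -1.0]]
force: [0.1, -0.3, 2.1]
opening: 0.007
```

View pics/s7.png

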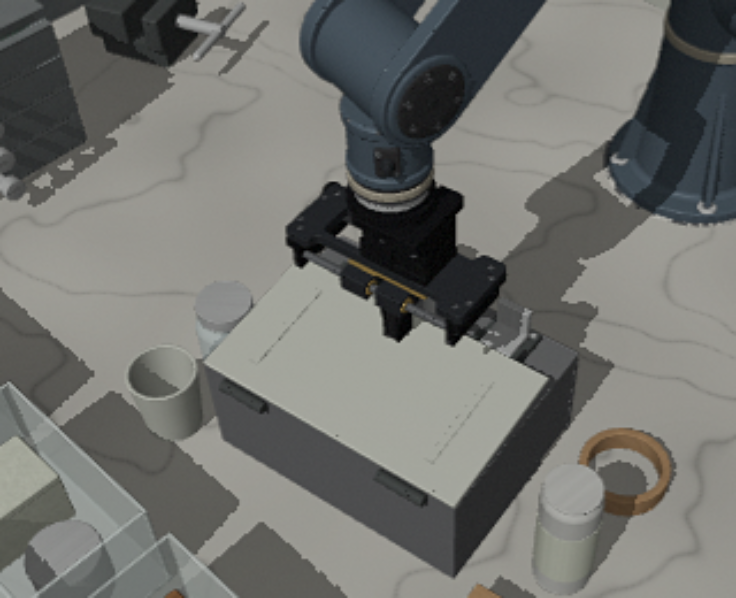

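```bash
python3 -m handwheel '[{"hand":-1,"dx":0,"dy":0,"dz":-0.25,"wx":0,"wy":0,"wz":0},{"hand":-1,"dx":0,"dy":0,"dz":-0.25,"wx":0,"wy":0,"wz":0},{"hand":-1,"dx":0,"dy":0,"dz":-0.2,"wx":0,"wy":0,"wz":0},{"hand":-1,"dx":0,"dy":0,"dz":-0.2,"wx":0,"wy":0,"wz":0}]'
python3 -m handwheel '[{"hand":-1,"dx":0,"dy":0,"dz":-0.15,"wx":0,"wy":0,"wz":0},{"hand":-1,"dx":0,"dy":0,"dz":-0.15,"wx":0,"wy":0,"wz":0}]'
python3 -m handwheel '[{"hand":-1,"dx":0,"dy":0,"dz":-0.15,"wx":0,"wy":0,"wz":0}]'
```

```text
time_s: 11.85
position: [0.5311, 0.0143, 0.1117]
tcp_rot: [[0.989, 0.15, -0.0], [0.15, -0.989, -0.0], [-0.0, 0.0, -1.0]]
force: [-1.0, -0.4, 1.0]
opening: 0.005
time_s: 12.05
position: [0.5311, 0.0143, 0.1087]
tcp_rot: [[0.989, 0.15, -0.0], [0.15, -0.989, 0.0], [-0.0, -0.0, -1.0]]
force: [-0.3, 0.1, 1.5]
opening: 0.006
time_s: 12.15
position: [0.5311, 0.0143, 0.1072]
tcp_rot: [[0.989, 0.15, -0.0], [0.15, -0.989, 0.0], [-0.0, -0.0, -1.0]]
force: [-0.7, -0.0, 1.6]
opening: 0.004
```

```bash
python3 -m handwheel '[{"hand":-1,"dx":0,"dy":0,"dz":-0.1,"wx":0,"wy":0,"wz":0}]'|grep -E 'pos|force'
python3 -m handwheel '[{"hand":-1,"dx":0,"dy":0,"dz":-0.1,"wx":0,"wy":0,"wz":0}]'|grep -E 'pos|force'
python3 -m handwheel '[{"hand":-1,"dx":0,"dy":0,"dz":-0.1,"wx":0,"wy":0,"wz":0}]'|grep -E 'pos|force'
```

```text
position: [0.531, 0.0143, 0.1062]
force: [-1.4, -0.5, 1.7]
position: [0.5311, 0.0143, 0.1053]
force: [-2.1, -0.6, 6.6]
position: [0.5311, 0.0143, 0.1052]
force: [-3.8, -0.0, 13.3]
```

The force rose to 13 N with no more travel, so the lid is on the rim. I'll lift off and look.

```bash
python3 -m handwheel '[{"hand":-1,"dx":0,"dy":0,"dz":0.5,"wx":0,"wy":0,"wz":0},{"hand":-1,"dx":0,"dy":0,"dz":2,"wx":0,"wy":0,"wz":0},{"hand":-1,"dx":0,"dy":0,"dz":4,"wx":0,"wy":0,"wz":0},{"hand":-1,"dx":0,"dy":0,"dz":4,"wx":0,"wy":0,"wz":0},{"hand":-1,"dx":2,"dy":0,"dz":3,"wx":0,"wy":0,"wz":0},{"hand":-1,"dx":3,"dy":0,"dz":0,"wx":0,"wy":0,"wz":0},{"hand":-1,"dx":3,"dy":0,"dz":0,"wx":0,"wy":0,"wz":0}]'
python3 - <<'E'
from rig import vision,bot
from h import *
np.set_printoptions(precision=4,suppress=True)
p,d=vision.capture("scene");cv2.imwrite("pics/s8.png",cv2.resize(p[120:320,120:360,::-1],None,fx=3,fy=3))
c=vision.get_calibration('scene');P=cloud(c,d);np.save('pics/s8.npy',P)
p2,d2=vision.capture("top");cv2.imwrite("pics/t8.png",cv2.resize(p2[110:270,180:400,::-1],None,fx=3.5,fy=3.5));np.save('pics/t8.npy',cloud(vision.get_calibration('top'),d2))
z=P[...,2];m=(abs(z-.126)<.006)&(P[...,0]>.51);q=P[m]
n=np.linalg.svd(q-q.mean(0),full_matrices=False)[2][2];print(len(q),n,q.mean(0),np.std((q-q.mean(0))@n))
E
```

```text
time_s: 13.15
position: [0.6131, 0.0143, 0.2415]
tcp_rot: [[0.989, 0.15, 0.005], [0.15, -0.989, -0.0], [0.005, 0.001, -1.0]]
force: [-0.4, -0.8, -0.1]
opening: 0.006
8804 [-0.0125  0.0004 -0.9999] [0.6219 0.0186 0.1255] 0.0021026826602467442
```

View pics/s8.png

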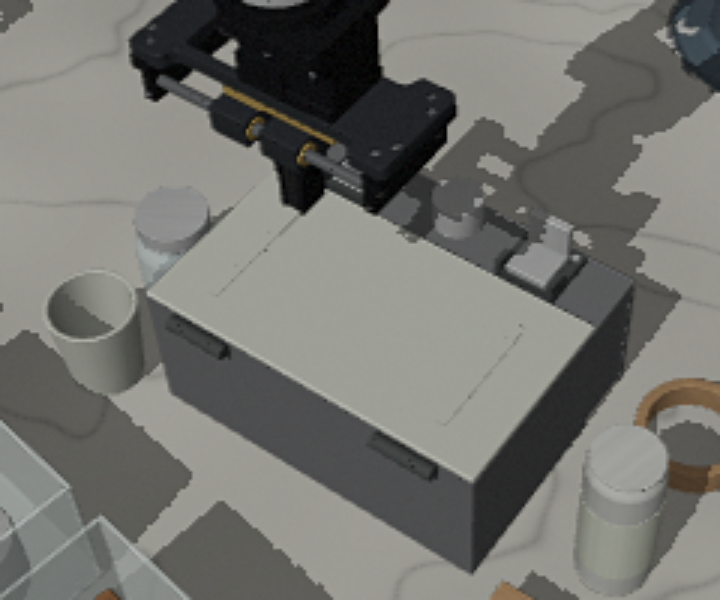

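View pics/t8.png

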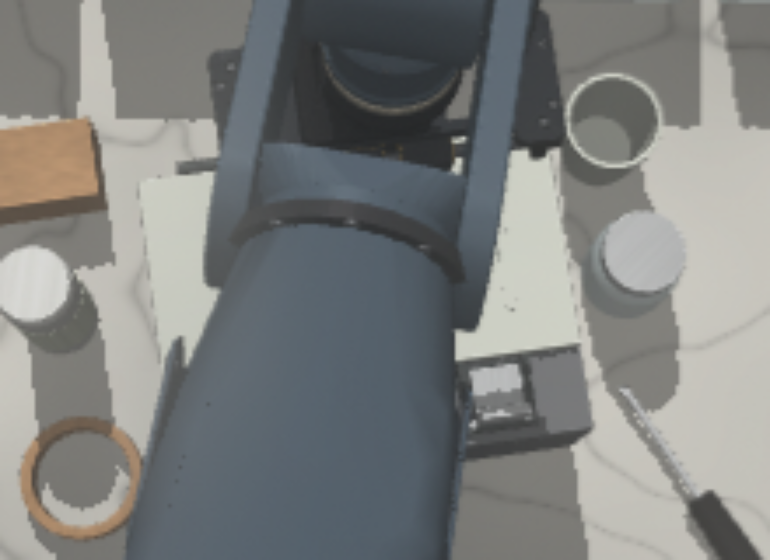

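The lid is flat on the rim, with its plane at z ≈ 0.1255, and the box, tin and neighbours have not moved. Next is the right bolt: descend in front of its tab.

```bash
python3 -m handwheel '[{"hand":-1,"dx":-3,"dy":-1.5,"dz":0,"wx":0,"wy":0,"wz":0},{"hand":-1,"dx":-3,"dy":-1.5,"dz":0,"wx":0,"wy":0,"wz":0},{"hand":-1,"dx":-3,"dy":-1.5,"dz":0,"wx":0,"wy":0,"wz":0},{"hand":-1,"dx":-3,"dy":-1.5,"dz":0,"wx":0,"wy":0,"wz":0},{"hand":-1,"dx":-3,"dy":-1.6,"dz":0,"wx":0,"wy":0,"wz":0},{"hand":-1,"dx":-3.2,"dy":-1.7,"dz":0,"wx":0,"wy":0,"wz":0},{"hand":-1,"dx":0,"dy":0,"dz":-2,"wx":0,"wy":0,"wz":0},{"hand":-1,"dx":0,"dy":0,"dz":-2,"wx":0,"wy":0,"wz":0},{"hand":-1,"dx":0,"dy":0,"dz":0,"wx":0,"wy":0,"wz":0}]'
python3 - <<'E'
from rig import vision,bot
from h import *
c=vision.get_calibration('scene');s=bot.read_state();p0=s['position'];print(p0)
p,d=vision.capture("scene");P=cloud(c,d)
cv2.imwrite("pics/s9.png",cv2.resize(p[100:260,160:360,::-1],None,fx=4,fy=4,interpolation=cv2.INTER_CUBIC))
p,d=vision.capture("top");cv2.imwrite("pics/t9.png",cv2.resize(p[110:270,180:400,::-1],None,fx=3.5,fy=3.5))
E
```

```text
time_s: 14.15
position: [0.4264, -0.0778, 0.1976]
tcp_rot: [[0.989, 0.149, -0.005], [0.149, -0.989, 0.003], [-0.005, -0.003, -1.0]]
force: [-0.5, -0.6, 0.3]
opening: 0.004
[ 0.42640188 -0.0777574   0.19758328]
```

View pics/s9.png

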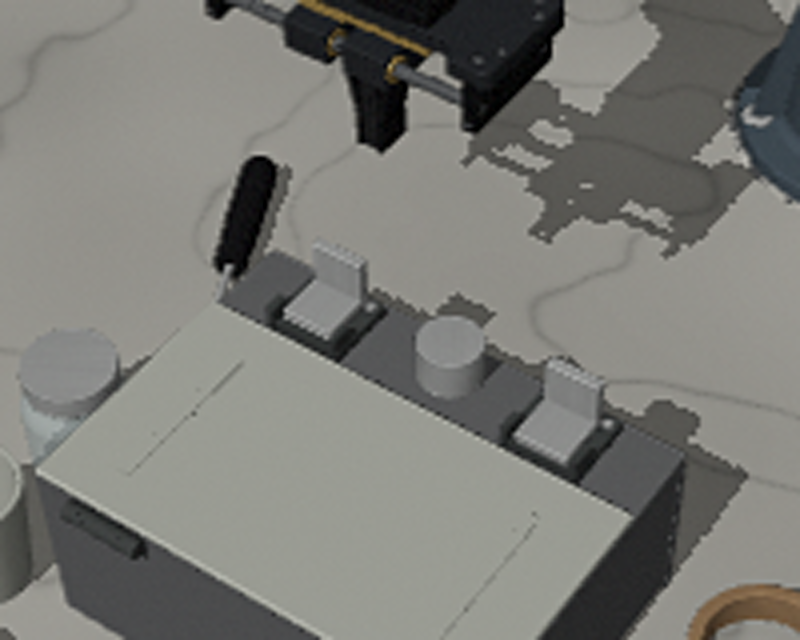

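View pics/t9.png

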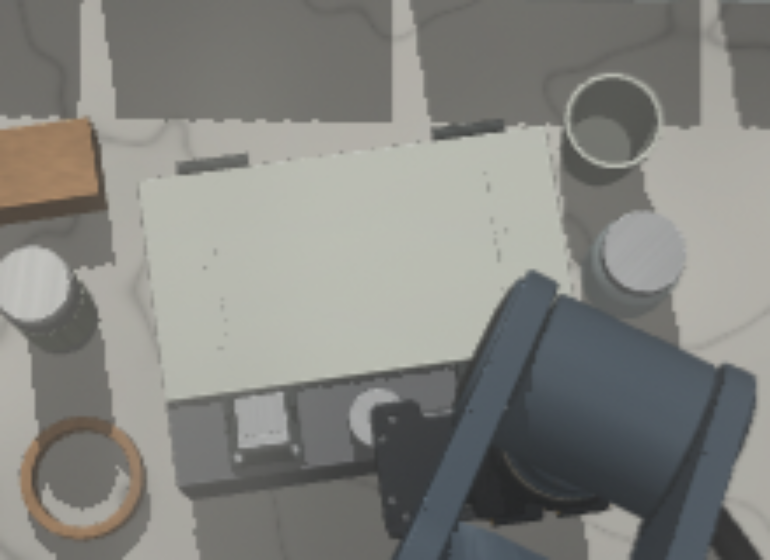

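The bolts, tin and lid are all clear to see: right tab at crop (340,270), left tab at (575,390). I'll re-measure the tabs in this view, then descend and push.

```bash
python3 - <<'E'
from rig import vision,bot
from h import *
np.set_printoptions(precision=4,suppress=True)
c=vision.get_calibration('scene');s=bot.read_state()
p,d=vision.capture("scene");P=cloud(c,d)
xa=np.array([np.cos(np.radians(8.4)),np.sin(np.radians(8.4))])
for cx,cy in((.447,.085),(.469,-.073)):
    m=(np.hypot(P[...,0]-cx,P[...,1]-cy)<.03)&(P[...,2]>.142)&(P[...,2]<.172);q=P[m]
    print(len(q),q.mean(0),q.min(0),q.max(0), 'along x', np.percentile(q[:,:2]@xa,[5,50,95]))
E
python3 -m handwheel '[{"hand":-1,"dx":0,"dy":0,"dz":-2,"wx":0,"wy":0,"wz":0},{"hand":-1,"dx":0,"dy":0,"dz":-2,"wx":0,"wy":0,"wz":0},{"hand":-1,"dx":0,"dy":0,"dz":-2,"wx":0,"wy":0,"wz":0},{"hand":-1,"dx":0,"dy":0,"dz":-1.6,"wx":0,"wy":0,"wz":0},{"hand":-1,"dx":0,"dy":0,"dz":0,"wx":0,"wy":0,"wz":0}]'
```

```text
145 [0.4491 0.0867 0.1558] [0.4394 0.068  0.142 ] [0.455  0.103  0.1671] along x [0.4522 0.4576 0.46  ]
124 [ 0.4704 -0.0714  0.1563] [ 0.4609 -0.0916  0.1439] [ 0.4762 -0.0552  0.1669] along x [0.449  0.4557 0.4583]
time_s: 14.8
position: [0.4287, -0.0783, 0.1226]
tcp_rot: [[0.989, 0.151, -0.002], [0.151, -0.989, 0.001], [-0.002, -0.001, -1.0]]
force: [0.7, 0.6, 1.1]
opening: 0.009
```

```bash
python3 -m handwheel '[{"hand":-1,"dx":0.5,"dy":0.07,"dz":0,"wx":0,"wy":0,"wz":0},{"hand":-1,"dx":0.5,"dy":0.08,"dz":0,"wx":0,"wy":0,"wz":0},{"hand":-1,"dx":0.5,"dy":0.07,"dz":0,"wx":0,"wy":0,"wz":0},{"hand":-1,"dx":0.5,"dy":0.08,"dz":0,"wx":0,"wy":0,"wz":0},{"hand":-1,"dx":0.3,"dy":0.05,"dz":0,"wx":0,"wy":0,"wz":0},{"hand":-1,"dx":0.3,"dy":0.05,"dz":0,"wx":0,"wy":0,"wz":0},{"hand":-1,"dx":0.3,"dy":0.05,"dz":0,"wx":0,"wy":0,"wz":0},{"hand":-1,"dx":0.3,"dy":0.05,"dz":0,"wx":0,"wy":0,"wz":0}]'|grep -E 'pos|force'
python3 -m handwheel '[{"hand":-1,"dx":0.3,"dy":0.05,"dz":0,"wx":0,"wy":0,"wz":0},{"hand":-1,"dx":0.3,"dy":0.05,"dz":0,"wx":0,"wy":0,"wz":0},{"hand":-1,"dx":0.3,"dy":0.05,"dz":0,"wx":0,"wy":0,"wz":0}]'|grep -E 'pos|force'
python3 -m handwheel '[{"hand":-1,"dx":0.3,"dy":0.05,"dz":0,"wx":0,"wy":0,"wz":0},{"hand":-1,"dx":0.3,"dy":0.05,"dz":0,"wx":0,"wy":0,"wz":0}]'|grep -E 'pos|force'
```

```text
position: [0.4607, -0.0736, 0.1233]
force: [-2.4, -1.0, 0.8]
position: [0.4702, -0.0721, 0.1233]
force: [-2.2, -0.8, 0.7]
position: [0.4763, -0.0712, 0.1233]
force: [-2.1, -1.5, 0.3]
```

```bash
python3 -m handwheel '[{"hand":-1,"dx":0.2,"dy":0.03,"dz":0,"wx":0,"wy":0,"wz":0},{"hand":-1,"dx":0.15,"dy":0.02,"dz":0,"wx":0,"wy":0,"wz":0}]'|grep -E 'pos|force'
python3 -m handwheel '[{"hand":-1,"dx":0.15,"dy":0.02,"dz":0,"wx":0,"wy":0,"wz":0}]'|grep -E 'pos|force'
python3 -m handwheel '[{"hand":-1,"dx":0.15,"dy":0.02,"dz":0,"wx":0,"wy":0,"wz":0}]'|grep -E 'pos|force'
```

```text
position: [0.4798, -0.0706, 0.1233]
force: [-1.1, -0.8, 0.4]
position: [0.4812, -0.0704, 0.1233]
force: [-2.4, -1.3, 0.4]
position: [0.4821, -0.0702, 0.1232]
force: [-4.4, -2.3, 2.3]
```

```bash
python3 -m handwheel '[{"hand":-1,"dx":0.1,"dy":0.015,"dz":0,"wx":0,"wy":0,"wz":0}]'|grep -E 'pos|force'
python3 -m handwheel '[{"hand":-1,"dx":0.1,"dy":0.015,"dz":0,"wx":0,"wy":0,"wz":0}]'|grep -E 'pos|force'
```

```text
position: [0.4821, -0.0702, 0.1233]
force: [-6.4, -3.3, 3.6]
position: [0.4821, -0.0702, 0.1233]
force: [-8.8, -4.7, 6.9]
```

The right bolt stopped hard at TCP x = 0.4821, with force rising to 9 N and no motion. I'll back off, rise and go to the left bolt.

```bash
python3 -m handwheel '[{"hand":-1,"dx":-1,"dy":-0.15,"dz":0,"wx":0,"wy":0,"wz":0},{"hand":-1,"dx":-2,"dy":-0.3,"dz":0,"wx":0,"wy":0,"wz":0},{"hand":-1,"dx":-1,"dy":-0.15,"dz":2,"wx":0,"wy":0,"wz":0},{"hand":-1,"dx":0,"dy":0,"dz":3,"wx":0,"wy":0,"wz":0},{"hand":-1,"dx":0,"dy":0,"dz":3,"wx":0,"wy":0,"wz":0},{"hand":-1,"dx":-1,"dy":4,"dz":0,"wx":0,"wy":0,"wz":0},{"hand":-1,"dx":-1,"dy":4,"dz":0,"wx":0,"wy":0,"wz":0},{"hand":-1,"dx":-1,"dy":4,"dz":0,"wx":0,"wy":0,"wz":0},{"hand":-1,"dx":-1,"dy":3.6,"dz":0,"wx":0,"wy":0,"wz":0},{"hand":-1,"dx":0,"dy":0,"dz":0,"wx":0,"wy":0,"wz":0}]'
python3 - <<'E'
from rig import vision,bot
from h import *
np.set_printoptions(precision=4,suppress=True)
c=vision.get_calibration('scene');p,d=vision.capture("scene");P=cloud(c,d)
cv2.imwrite("pics/s10.png",cv2.resize(p[100:260,160:360,::-1],None,fx=4,fy=4,interpolation=cv2.INTER_CUBIC))
xa=np.array([np.cos(np.radians(8.4)),np.sin(np.radians(8.4))])
for cx,cy in((.447,.085),(.497,-.069)):
    m=(np.hypot(P[...,0]-cx,P[...,1]-cy)<.03)&(P[...,2]>.142)&(P[...,2]<.172);q=P[m]
    print(len(q),q.mean(0), 'along x', np.percentile(q[:,:2]@xa,[5,50,95]))
E
```

```text
time_s: 17.7
position: [0.4028, 0.0836, 0.2034]
tcp_rot: [[0.988, 0.155, 0.0], [0.155, -0.988, 0.002], [0.001, -0.002, -1.0]]
force: [0.3, -0.5, -0.0]
opening: 0.006
143 [0.4489 0.0867 0.1558] along x [0.4513 0.4575 0.4597]
125 [ 0.499  -0.0674  0.1561] along x [0.4783 0.4846 0.4866]
```

View pics/s10.png

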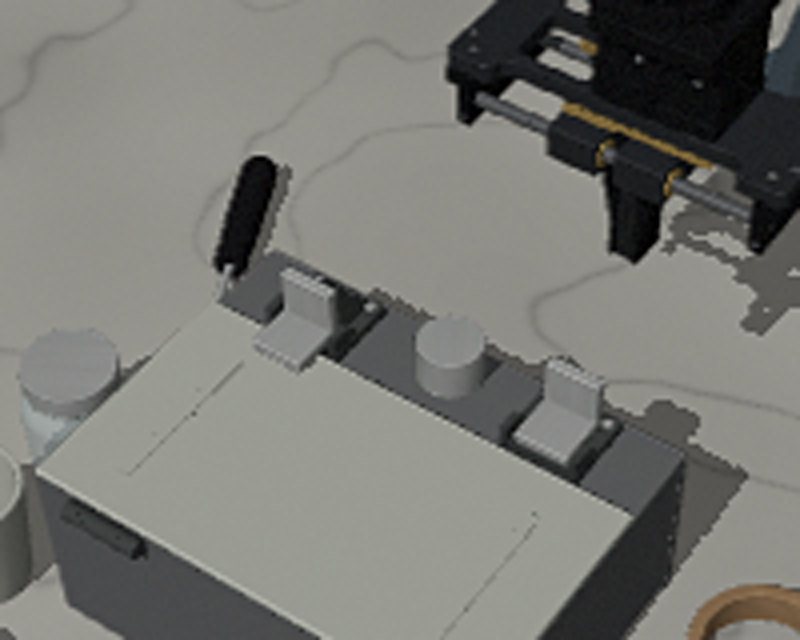

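The right bar now lies over the lid, having travelled 29 mm, and the box has not moved. Now the left bolt.

```bash
python3 -m handwheel '[{"hand":-1,"dx":0,"dy":-0.3,"dz":-2,"wx":0,"wy":0,"wz":0},{"hand":-1,"dx":0,"dy":0,"dz":-2,"wx":0,"wy":0,"wz":0},{"hand":-1,"dx":0,"dy":0,"dz":-2,"wx":0,"wy":0,"wz":0},{"hand":-1,"dx":0,"dy":0,"dz":-2,"wx":0,"wy":0,"wz":0},{"hand":-1,"dx":0,"dy":0,"dz":0,"wx":0,"wy":0,"wz":0}]'|grep -E 'pos|force'
python3 -m handwheel '[{"hand":-1,"dx":0.5,"dy":0.07,"dz":0,"wx":0,"wy":0,"wz":0},{"hand":-1,"dx":0.5,"dy":0.08,"dz":0,"wx":0,"wy":0,"wz":0},{"hand":-1,"dx":0.5,"dy":0.07,"dz":0,"wx":0,"wy":0,"wz":0},{"hand":-1,"dx":0.5,"dy":0.08,"dz":0,"wx":0,"wy":0,"wz":0},{"hand":-1,"dx":0.3,"dy":0.05,"dz":0,"wx":0,"wy":0,"wz":0},{"hand":-1,"dx":0.3,"dy":0.05,"dz":0,"wx":0,"wy":0,"wz":0},{"hand":-1,"dx":0.3,"dy":0.05,"dz":0,"wx":0,"wy":0,"wz":0},{"hand":-1,"dx":0.3,"dy":0.05,"dz":0,"wx":0,"wy":0,"wz":0}]'|grep -E 'pos|force'
python3 -m handwheel '[{"hand":-1,"dx":0.3,"dy":0.05,"dz":0,"wx":0,"wy":0,"wz":0},{"hand":-1,"dx":0.3,"dy":0.05,"dz":0,"wx":0,"wy":0,"wz":0},{"hand":-1,"dx":0.3,"dy":0.05,"dz":0,"wx":0,"wy":0,"wz":0},{"hand":-1,"dx":0.3,"dy":0.05,"dz":0,"wx":0,"wy":0,"wz":0}]'|grep -E 'pos|force'
```

```text
position: [0.4041, 0.0761, 0.1217]
force: [-0.6, 0.7, -0.1]
position: [0.4356, 0.082, 0.1232]
force: [-1.8, -0.9, 0.9]
position: [0.4485, 0.084, 0.1232]
force: [-1.3, -0.5, -0.4]
```

```bash
python3 -m handwheel '[{"hand":-1,"dx":0.3,"dy":0.05,"dz":0,"wx":0,"wy":0,"wz":0},{"hand":-1,"dx":0.3,"dy":0.05,"dz":0,"wx":0,"wy":0,"wz":0},{"hand":-1,"dx":0.2,"dy":0.03,"dz":0,"wx":0,"wy":0,"wz":0},{"hand":-1,"dx":0.15,"dy":0.02,"dz":0,"wx":0,"wy":0,"wz":0}]'|grep -E 'pos|force'
python3 -m handwheel '[{"hand":-1,"dx":0.15,"dy":0.02,"dz":0,"wx":0,"wy":0,"wz":0}]'|grep -E 'pos|force'
python3 -m handwheel '[{"hand":-1,"dx":0.15,"dy":0.02,"dz":0,"wx":0,"wy":0,"wz":0}]'|grep -E 'pos|force'
python3 -m handwheel '[{"hand":-1,"dx":0.1,"dy":0.015,"dz":0,"wx":0,"wy":0,"wz":0}]'|grep -E 'pos|force'
```

```text
position: [0.4579, 0.0855, 0.1232]
force: [-4.5, -1.1, 1.0]
position: [0.4579, 0.0855, 0.1232]
force: [-7.3, -3.2, 5.0]
position: [0.4578, 0.0856, 0.1232]
force: [-8.7, -3.0, 6.1]
position: [0.4578, 0.0856, 0.1231]
force: [-9.7, -3.7, 6.6]
```

Stopped at x = 0.4578 with the force up to 10 N. I'll back off, clear away and check.

```bash
python3 -m handwheel '[{"hand":-1,"dx":-1,"dy":-0.15,"dz":0,"wx":0,"wy":0,"wz":0},{"hand":-1,"dx":-2,"dy":-0.3,"dz":0,"wx":0,"wy":0,"wz":0},{"hand":-1,"dx":-1.5,"dy":-0.15,"dz":2,"wx":0,"wy":0,"wz":0},{"hand":-1,"dx":0,"dy":0,"dz":4,"wx":0,"wy":0,"wz":0},{"hand":-1,"dx":0,"dy":0,"dz":4,"wx":0,"wy":0,"wz":0},{"hand":-1,"dx":0,"dy":0,"dz":4,"wx":0,"wy":0,"wz":0},{"hand":-1,"dx":0,"dy":-4,"dz":0,"wx":0,"wy":0,"wz":0},{"hand":-1,"dx":0,"dy":-4,"dz":0,"wx":0,"wy":0,"wz":0},{"hand":-1,"dx":0,"dy":-4,"dz":0,"wx":0,"wy":0,"wz":0},{"hand":-1,"dx":0,"dy":-4,"dz":0,"wx":0,"wy":0,"wz":0}]'
python3 -m handwheel '[{"hand":-1,"dx":0,"dy":-4,"dz":0,"wx":0,"wy":0,"wz":0},{"hand":-1,"dx":0,"dy":-4,"dz":0,"wx":0,"wy":0,"wz":0},{"hand":-1,"dx":0,"dy":-4,"dz":0,"wx":0,"wy":0,"wz":0},{"hand":-1,"dx":0,"dy":-4,"dz":0,"wx":0,"wy":0,"wz":0},{"hand":-1,"dx":0,"dy":-4,"dz":0,"wx":0,"wy":0,"wz":0},{"hand":-1,"dx":0,"dy":0,"dz":0,"wx":0,"wy":0,"wz":0}]'
python3 - <<'E'
from rig import vision,bot
from h import *
np.set_printoptions(precision=4,suppress=True)
c=vision.get_calibration('scene');p,d=vision.capture("scene");P=cloud(c,d)
cv2.imwrite("pics/s11.png",cv2.resize(p[130:370,100:400,::-1],None,fx=2.5,fy=2.5,interpolation=cv2.INTER_CUBIC))
p2,d2=vision.capture("top");cv2.imwrite("pics/t11.png",cv2.resize(p2[110:310,150:420,::-1],None,fx=2.9,fy=2.9))
a=np.radians(8.4);xa=np.array([np.cos(a),np.sin(a)]);ya=np.array([-xa[1],xa[0]])
for cx,cy in((.476,.090),(.497,-.069)):
    m=(np.hypot(P[...,0]-cx,P[...,1]-cy)<.03)&(P[...,2]>.142)&(P[...,2]<.172);q=P[m]
    print(len(q),q.mean(0), 'along x', np.percentile(q[:,:2]@xa,[5,50,95]))
L=np.stack([(P[...,:2]-[.5743,.0225])@xa,(P[...,:2]-[.5743,.0225])@ya],-1)
m=(L[...,0]>-.04)&(L[...,0]<.07)&(abs(L[...,1])<.13);q=P[m];l=L[m]
A=np.c_[l,np.ones(len(l))];print('lid plane z=ax+by+c',np.linalg.lstsq(A,q[:,2],rcond=None)[0])
m=(P[...,2]<.02)&(P[...,0]>.3)&(P[...,0]<.8)&(abs(P[...,1])<.4);q=P[m];print('bench',np.linalg.lstsq(np.c_[q[:,:2],np.ones(len(q))],q[:,2],rcond=None)[0])
E
```

```text
time_s: 21.15
position: [0.4184, -0.0818, 0.2642]
tcp_rot: [[0.989, 0.151, 0.005], [0.151, -0.989, -0.002], [0.005, 0.002, -1.0]]
force: [0.7, 0.2, -0.1]
opening: 0.005
time_s: 21.75
position: [0.4188, -0.2864, 0.264]
tcp_rot: [[0.989, 0.145, 0.005], [0.145, -0.989, -0.006], [0.004, 0.007, -1.0]]
force: [-0.2, -0.1, -0.0]
opening: 0.005
141 [0.4743 0.0908 0.1558] along x [0.4777 0.4832 0.4855]
126 [ 0.4992 -0.067   0.1565] along x [0.4793 0.4848 0.487 ]
lid plane z=ax+by+c [-0.0015  0.0008  0.1261]
bench [-0.0005  0.0005  0.0007]
```

View pics/s11.png

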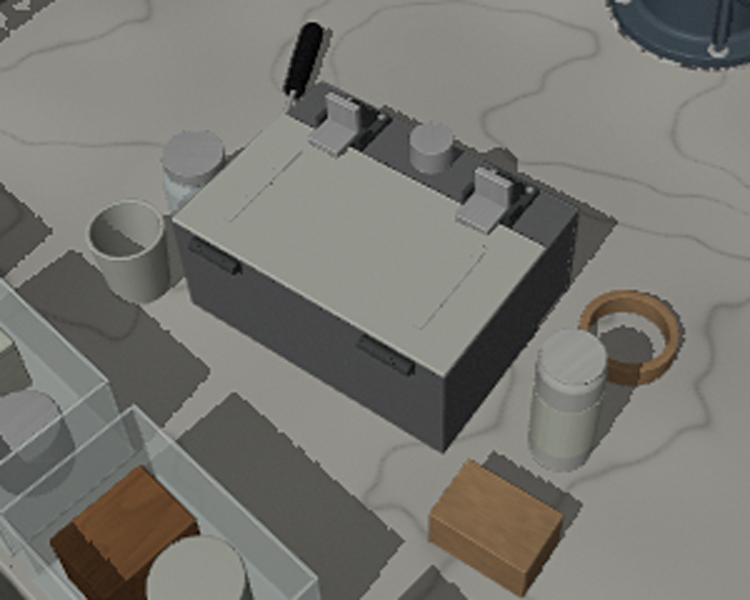

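View pics/t11.png

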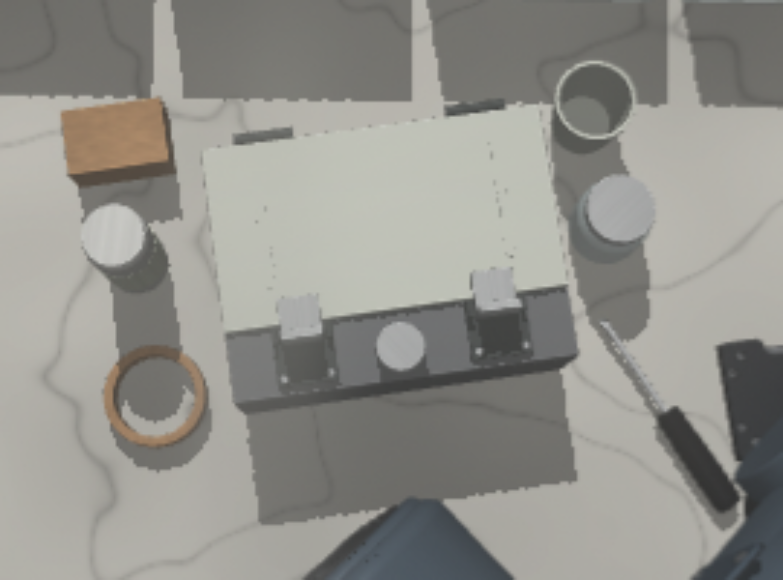

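Both bars lie over the lid and are level with each other. The lid plane is flat at z = 0.126, and nothing else has moved. Handing in.

```bash
python3 -c "
from rig import hand_in
print(hand_in())"
```

```text
the job is handed in; nothing more can be done
None
```

The lid is shut and both bolts are pushed home. I handed the job in at about 22 s on the robot's clock, with the arm clear of everything; `hand_in()` gives no verdict.

- **Lid:** I pushed it down slowly with the shut fingertips. It met the rim at about 13 N. The last depth check put it flat at z = 0.126 m, with less than 0.002 of tilt.
- **Bolts:** I pushed the right one, then the left, each until it stopped under about 10 N. The right travelled about 29 mm and the left about 26 mm. Their end positions agree within about 1.5 mm, which is within my uncertainty in the box's yaw, so the difference is most likely in where they started.
- **Surroundings:** in the last pictures the box, the tin and the other bystanders look to be where they were. I compared these by eye and did not measure each one.
- **What went wrong:** my first push at the lid landed on its top edge. The real fingertip end measured about 20 mm above the reported TCP. That push turned the lid by only about 1° at about 5 N, and I allowed for the offset from then on.

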